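Lift the big check weight off the balance with weight tongs

TASK

The balance check is finished: pick up the weight tongs lying on the bench, close their jaws on the largest of the three steel check weights standing on the balance pan, lift it off, and finish while still holding it upright in the tongs, at least 60 mm clear above the pan. Weights are never touched by the gripper itself, only with the tongs; do not press down on the balance, leave the two smaller weights standing where they are, and do not disturb anything else on the bench.

Things in the scene. Friction and masses are not known exactly. Their poses are not given: they have to be found in the camera images.
- balance: Precision balance, fixed to the bench: white housing 200 mm wide (y), 310 mm deep (x), display and keys on the low front part (57 mm high) towards the robot. Origin on the bench under the centre of the square steel pan (180 x 180 mm); the pan's top is 80 mm above the origin and is the highest part. x points from the display to the rear, z up.
- big_weight_mid (a point): Centre, half-way up, of the largest check weight (200 g, stainless steel, loose on the pan), 54 mm tall: a cylinder of diameter 28 from 0 to 37 mm above the pan, a waist of diameter 12 from 37 to 46 mm, a lifting knob of diameter 18 from 46 to 54 mm. The waist's centre is 14.5 mm above this point. z is its own axis, upright at the start.
- big_weight: The same largest weight; origin at the centre of its underside.
- mid_weight_mid (a point): Centre, half-way up, of the middle weight (100 g): the same shape, 43 mm tall, 22 mm in diameter, its knob (diameter 14) from 36 to 43 mm. The three weights stand in a row across the pan (along the balance's y) about 56 mm apart, in any order, each up to 15 mm ahead of or behind the row's line.
- mid_weight: The same middle weight; origin at the centre of its underside.
- small_weight_mid (a point): Centre, half-way up, of the smallest weight on the pan (50 g): 33 mm tall, 18 mm in diameter.
- small_weight: The same smallest weight; origin at the centre of its underside.
- tongs_grip (a point): Steel weight tongs, loose, 93 g, lying on their side left or right of the balance, so that the jaws move level. This point is on their centre line, half-way up (11 mm above the bench at the start), between the ribbed grips, near the centre of mass. x points along the tongs to the jaws, z up. The grips' outer faces (22 mm high, 65 mm long along x) are 46 mm apart when open.
- tongs_jaws (a point): Point midway between the jaws, 75 mm ahead (x) of tongs_grip, at the same height. Each jaw is a rubber fork 5 mm high and 19 mm long, a shallow V open to the other jaw; the V's bottoms are 54 mm apart and its ends 45 mm apart when the tongs are open. The whole jaw end is 63 mm wide when open.
- tongs: The same tongs, 156 mm long, 22 mm high; origin under tongs_grip on their underside, pivot 65 mm behind it. A spring presses each grip outwards (5 N open, 9 N nearly shut): they can be carried squeezed only a little; grip firmly to lift the weight level. Width over the grips at this point 46 mm open; at 41 mm the jaws' V bottoms are 43 mm apart; at 27 mm they are shut on a 12 mm waist.
- tong_left (a joint): Closing angle of the tongs' left arm about the pivot (rad): 0 open (at rest), 0.16 the jaws meet; the right arm mirrors it. On the big weight's waist about 0.146, on its knob 0.122, on its body 0.083.
- tube_rack: Pale plastic micro-tube rack, 60 x 110 mm, 49 mm tall, loose, on the side of the balance away from the tongs.
- tip_box: Box of pipette tips, 80 x 120 mm, 57 mm tall, loose.
- white_jar: White screw jar, diameter 60, 85 mm tall, loose.
- amber_bottle: Amber reagent bottle, diameter 72, 150 mm tall, loose.
- red_beaker: Dark red plastic cup, diameter 74, 95 mm tall, loose, empty.
Things that resemble listed ones, but are neither listed nor needed, are in the scene too. What is shaped like the big_weight but red is not meant.

How it is judged (in metres and radians):
On the way, in this order (a step that is already met when the one before it is completed fails the run):
1. the tongs are picked up in the gripper, still open enough for the weight (contact force between the fingers and tongs above 1 N and height (world z) of tongs_grip above 0.05 m and value of joint tong_left below 0.075 rad), for 0.2 s.
2. the jaws are closed on the big weight while it still stands on the pan (contact force between tongs and big_weight above 2 N and z of big_weight_mid in the frame of balance below 0.117 m and horizontal distance between tongs_jaws and big_weight_mid below 0.02 m and angle between big_weight's own z axis and vertical below 0.3 rad), for 0.1 s.
At the end, for the whole second after the job is handed in: The big weight hangs still and within 20 degrees of upright in the jaws, its underside over 55 mm above the pan; the gripper holds the tongs; weight and tongs are clear of the balance; the two smaller weights stand upright on the pan, within 12 mm of where they stood (z of big_weight_mid in the frame of balance above 0.162 m and angle between big_weight's own z axis and vertical below 0.35 rad and linear speed of big_weight below 0.03 m/s and contact force between tongs and big_weight above 1.5 N and distance between tongs_jaws and big_weight_mid below 0.045 m and contact force between the fingers and tongs above 5 N and contact force between each of big_weight, tongs and balance below 0.05 N and z of mid_weight_mid in the frame of balance above 0.096 m and angle between each of mid_weight, small_weight's own z axis and vertical below 0.1 rad and distance of each of mid_weight_mid, small_weight_mid from where it was at the start of the episode below 0.012 m and z of small_weight_mid in the frame of balance above 0.091 m); the arm keeps its last pose, push and grip.
It fails at once if the gripper or arm touches a weight (contact force between any of the fingers, the arm and big_weight above 0.3 N or contact force between any of the fingers, the arm and mid_weight above 0.3 N or contact force between any of the fingers, the arm and small_weight above 0.3 N).
It fails at once if the balance is pressed with more than about 1 kg (contact force between any of tongs, the fingers, the arm and balance above 10 N or contact force between big_weight and balance above 12 N).
It fails at once if a smaller weight is pushed along or over (distance of any of mid_weight_mid, small_weight_mid from where it was at the start of the episode above 0.015 m).
It fails at once if something else on the bench is pushed away (distance of any of tube_rack, tip_box, white_jar, amber_bottle, red_beaker from where it was at the start of the episode above 0.03 m).
It also fails if it takes over 48 s, if anything falls off the work surface, if the arm or the gripper's body presses on something with over 40 N, if the wrist force passes 120 N, or if a joint passes its speed limit or range.

ROBOT

A 6-joint arm with a two-finger parallel gripper is mounted at the origin on the work surface. World frame = base frame: x ahead of the robot, y to its left, z up, the work surface at z = 0. Lengths are in mm, angles in rad, forces in N, time in s.
With the tool pointing down it reaches from about 350 to 775 mm from the base axis. Payload 7.3 kg.
Tool frame: the origin (TCP) lies on the centre line of the jaws, within the pads' length; the fingertips stand 17 mm ahead of it and the grasp point (between the pads) lies 2 mm behind it; z points along the fingers, y is the line along which they close (so a half turn about z gives the same grasp; the last joint's range is limited). The gripper opens to 92 mm and grips with 3 to 60 N. Pads are 19 mm wide; open, the fingers measure 130 mm over their backs; the gripper's body (75 mm by 190 mm) begins 47 mm behind the grasp point.
Start: joints at [-1.438, 0.342, 1.524, -0, 1.275, -0.146], TCP at [144.503, -504.74, 243.741] pointing down, gripper open.
Joint ranges: [-2.53, 2.53], [-0.77, 2.02], [0.04, 2.7], [-1, 4.14], [0.28, 2.66], [-3.11, 3.11]. Speed limits (rad/s): [2.57, 2.57, 3.14, 3.14, 3.14, 3.14].

INTERFACE

Orientations are given as [roll, pitch, yaw] about the fixed x, y, z axes, in that order (R = Rz(yaw) Ry(pitch) Rx(roll)).
In Python, from plant import bot gives the robot as it stands. The module is installed in compiled form; this text tells all that it offers.
- The arm moves only by the shell command python3 -m pendant 'ROWS'. ROWS is JSON, a list of rows, each a list of 3 entries, a list of its own where there are three numbers: the shift along the world's x, y, z as a fraction of full scale, then the turn, a rotation vector about the world's x, y, z as a fraction of full scale, then the opening, from -1 (shut) to 1 (fully open), so that 0 is half open. In form: [[[tx, ty, tz], [rx, ry, rz], claw], ...]. A call has exactly 10 rows; each row shifts and turns the commanded pose from where the row before left it; what a row does not reach is not made up. Full scale, the value 1, is 30 mm for a shift and 0.12 rad for a turn. A row lasts 1/12 s, in which the tool goes at most 41.7 mm and 7.16 degrees, less where a joint would pass 70% of its speed; a pose out of reach is approached as far as the arm can. A call with a number of a shift or a turn outside -1 to 1 is refused whole. A call with a gripper value outside its range is refused whole. The fingers move at their own pace and stop on an object; the grip force is fixed at half the most. Time passes only in rows, so rows that do not move let the fingers close, or fill a call up. It gives the time, the measured TCP pose, the force, the opening and the grip force at its end, in the units of the state.
- bot.get_obs(): the state, without advancing time (a new reading comes with each control period).
- bot.capture(name): name is "scene" or "top"; returns the picture (420x560x3 uint8, blue, green, red); there is no depth.
- bot.camera_params(name): a dict with "fovy" (degrees; the focal length in pixels is half the picture's height over the tangent of half this angle, whatever the lens; pixels are square), "cx", "cy" (the principal point, pixels), "distortion" ([k1, k2, p1, p2, k3] as OpenCV has them; the pictures are not rectified), "camera_from_world" (4x4, takes a point from world to camera coordinates). Camera axes: x right, y down, z forward; pixel columns grow to the right and rows downward; lengths in mm; the calibration is good to about 2 mm. A picture is of the moment at which its call begins. camera_params takes no time and is no camera call.
- bot.close_job(): hands the job in; it is judged then, once.
The state is a dict: "time": time; "joint_positions": joint angles; "dq": joint speeds; "tau": joint torques, N m; "tool_pos": TCP position; "tcp_rot": TCP orientation; "contact_force": force on the tool from outside, world axes, zero at the start; "moment": the same for the moment, N m; "grip_width": finger opening in mm; "finger_force": force on a finger pad.
Only numpy, scipy, OpenCV 4.12 (cv2) and the standard library are available. Lean on these libraries where they do the work, as an engineer would, in place of code of your own. Each camera call takes 0.05 s, during which the arm holds its last target. There are 200 camera calls.

## Working session

There is one attempt and no reset: what is moved stays moved. The work goes in short steps, Python scripts to look and compute and a shell command to move; the robot and the scene stay as the last step left them, time stands still between calls to the robot, and variables do not carry over. Pictures are saved under pics/ and viewed, at most 10 in all, crops included, and the job is handed in when it is done.

```bash
mkdir -p pics
python3 - <<'E'
from plant import bot
import cv2
for n in("scene","top"):
    im=bot.capture(n); cv2.imwrite(f"pics/{n}0.png",im)
    p=bot.camera_params(n);print(n,p)
print(bot.get_obs())
E
```

```text
scene {'fovy': 53.652568526000124, 'cx': 277.53369925160007, 'cy': 208.54062372289897, 'distortion': array([-0.11641547,  0.        ,  0.        ,  0.        ,  0.        ]), 'camera_from_world': array([[-6.72785975e-01,  7.39536779e-01,  2.10804559e-02,
         3.66131433e+02],
       [ 5.07975353e-01,  4.82465739e-01, -7.13573998e-01,
        -2.29552990e+02],
       [-5.37884814e-01, -4.69374226e-01, -7.00262639e-01,
         1.43174430e+03],
       [ 0.00000000e+00,  0.00000000e+00,  0.00000000e+00,
         1.00000000e+00]])}
top {'fovy': 56.759786213845565, 'cx': 280.22756806215824, 'cy': 206.87620490306745, 'distortion': array([-0.0954692,  0.       ,  0.       ,  0.       ,  0.       ]), 'camera_from_world': array([[-6.66774221e-03, -9.99962686e-01, -5.49248568e-03,
         1.85494941e+01],
       [-9.98485541e-01,  6.95764538e-03, -5.45730281e-02,
         5.61076528e+02],
       [ 5.46092065e-02,  5.12028865e-03, -9.98494676e-01,
         1.30153006e+03],
       [ 0.00000000e+00,  0.00000000e+00,  0.00000000e+00,
         1.00000000e+00]])}
{'time': 0.1, 'joint_positions': array([-1.43803238e+00,  3.42667156e-01,  1.52491890e+00,  2.32875102e-05,
        1.27542414e+00, -1.46008704e-01]), 'dq': array([ 0.00110324, -0.00269462, -0.00256655,  0.00206103,  0.00026302,
       -0.0009354 ]), 'tau': array([ 2.20503163e-03, -4.32003772e+01, -2.44693047e+01,  7.19805015e-02,
        5.25944238e-02, -4.92400727e-05]), 'tool_pos': array([ 144.44470889, -504.37945344,  243.10803768]), 'tcp_rot': array([-3.14019344e+00, -2.28270267e-04,  2.78765693e-01]), 'contact_force': array([ 0.78899433, -0.04565264,  0.55221623]), 'moment': array([-0.01741613, -0.04539808, -0.01643934]), 'finger_force': 0.0, 'grip_width': 91.782823363477}
```

View pics/scene0.png

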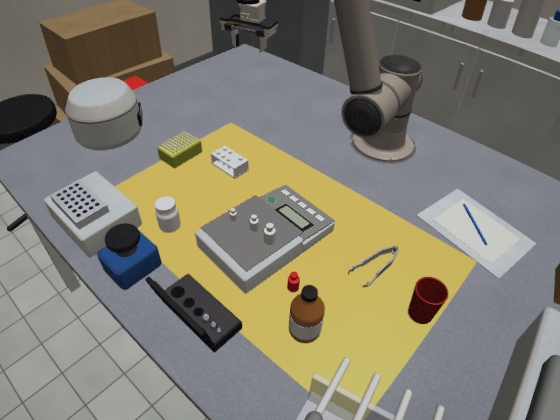

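View pics/top0.png

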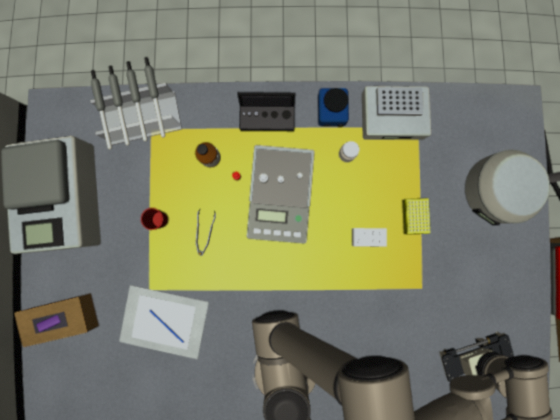

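The top view shows the tongs at about (205,232), jaws towards +x. The silvery weights are at (263,178), (281,180) and (300,175), and the red look-alike is at (237,176), off the pan. The left weight, scene (270,232), looks largest, so I'm enlarging both views to confirm.

Run:
```python
import cv2,numpy as np
a=cv2.imread("pics/top0.png")[135:260,185:325]; b=cv2.imread("pics/scene0.png")[190:300,210:410]
a=cv2.resize(a,None,fx=5,fy=5,interpolation=2);cv2.imwrite("pics/ca.png",a[:600])
cv2.imwrite("pics/cb.png",cv2.resize(b,None,fx=4,fy=4,interpolation=2))
```

```text
(no output)
```

View pics/ca.png

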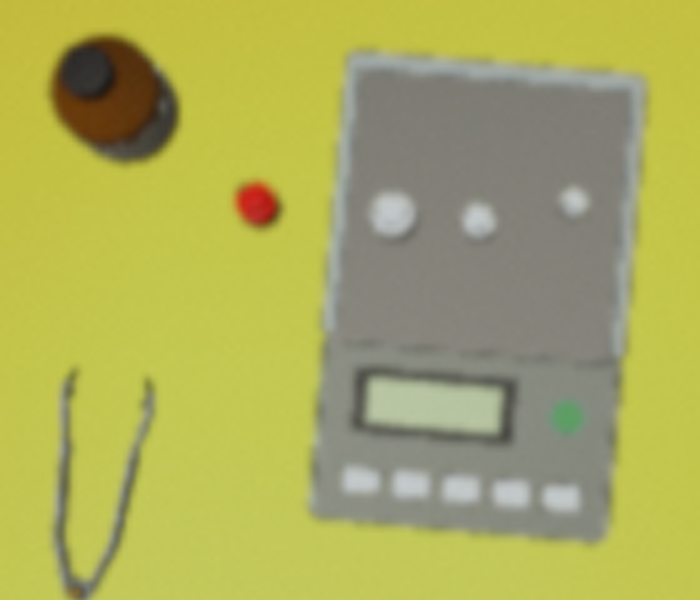

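View pics/cb.png

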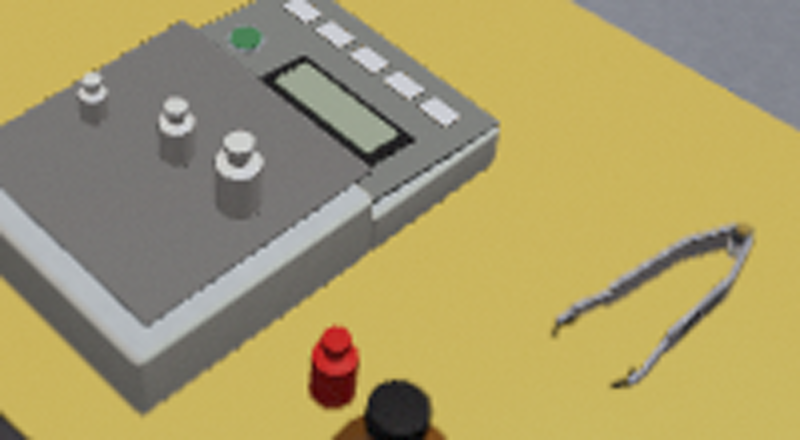

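Weight candidates in the top view:
- **Left, (263,177):** largest diameter in both views and standing on the pan, so it is the one meant.
- **Middle, (281,179):** medium.
- **Right, (300,175):** smallest.
- **Red, (237,176):** off the pan, a decoy.

Next I'll compute their positions.

```bash
cat > h.py <<'E'
from plant import bot
import cv2,numpy as np
def cam(n):
    p=bot.camera_params(n);f=210/np.tan(np.radians(p["fovy"]/2))
    return np.array([[f,0,p["cx"]],[0,f,p["cy"]],[0,0,1]]),np.array(p["distortion"]),np.array(p["camera_from_world"])
def atz(n,uv,z):
    K,d,T=cam(n);q=cv2.undistortPoints(np.float64([[uv]]),K,d)[0,0]
    R,t=T[:3,:3],T[:3,3];c=-R.T@t;v=R.T@np.r_[q,1];return (c+v*(z-c[2])/v[2]).round(1)
def A(u,v,z):return atz("top",(185+(u+.5)/5-.5,135+(v+.5)/5-.5),z)
def B(u,v,z):return atz("scene",(210+(u+.5)/4-.5,190+(v+.5)/4-.5),z)
E
python3 - <<'E'
from h import *
print("big",A(392,212,117+10),B(240,143,134),"mid",A(478,220,119),B(177,105,123),"small",A(574,201,110),B(93,80,113))
print("red",A(258,204,45),B(337,337,54),"bottle",A(90,70,150))
print("tips",A(72,372,11),A(148,380,11),B(557,330,12),B(622,384,12),"piv",A(80,588,20),B(742,230,20))
print("arms",A(58,530,20),A(118,530,20),"bal",A(350,55,75),A(645,78,75),A(605,540,57),A(315,513,57))
print("beaker",atz("top",(153,217),90))
E
```

```text
big [648.7  67.2 127. ] [651.1  68.8 134. ] mid [644.3  13.7 119. ] [646.6  13.2 123. ] small [657.1 -47.  110. ] [659.9 -46.4 113. ]
red [665.7 160.7  45. ] [669.6 163.6  54. ] bottle [735.7 252.6 150. ]
tips [556.1 292.3  11. ] [550.3 240.   11. ] [548.2 240.7  12. ] [554.5 293.3  12. ] piv [409.6 284.6  20. ] [405.6 285.7  20. ]
arms [448.7 299.6  20. ] [448.6 258.7  20. ] bal [759.4  97.   75. ] [742.6 -95.9  75. ] [441.5 -67.6  57. ] [460.3 121.9  57. ]
beaker [527.2 425.6  90. ]
```

```bash
python3 -m pendant '[[[0.8,0.85,0],[0,0,-0.34],1],[[0.8,0.85,0],[0,0,-0.34],1],[[0.8,0.85,0],[0,0,-0.34],1],[[0.8,0.85,0],[0,0,-0.34],1],[[0.8,0.85,0],[0,0,-0.34],1],[[0.8,0.85,0],[0,0,-0.34],1],[[0.8,0.85,0],[0,0,-0.34],1],[[0.8,0.85,0],[0,0,-0.34],1],[[0.8,0.85,0],[0,0,-0.34],1],[[0.8,0.85,0],[0,0,-0.34],1]]'
python3 -m pendant '[[[0.32,1,0],[0,0,0],1],[[0.32,1,0],[0,0,0],1],[[0.32,1,0],[0,0,0],1],[[0.32,1,0],[0,0,0],1],[[0.32,1,0],[0,0,0],1],[[0.32,1,0],[0,0,0],1],[[0.32,1,0],[0,0,0],1],[[0.32,1,0],[0,0,0],1],[[0.32,1,0],[0,0,0],1],[[0.32,1,0],[0,0,0],1]]'
```

```text
time: 0.93
tool_pos: [385.2, -248.1, 243.6]
tcp_rot: [-3.141, 0.0, -0.131]
contact_force: [0.0, -0.6, 0.5]
grip_width: 91.3
finger_force: 0.0
time: 1.77
tool_pos: [480.5, 51.9, 243.5]
tcp_rot: [3.141, 0.001, -0.129]
contact_force: [0.8, 0.0, 0.4]
grip_width: 92.1
finger_force: 0.0
```

```bash
python3 -m pendant '[[[-0.04,0.94,0],[0,0,0],1],[[-0.04,0.94,0],[0,0,0],1],[[-0.04,0.94,0],[0,0,0],1],[[-0.04,0.94,0],[0,0,0],1],[[-0.04,0.94,0],[0,0,0],1],[[-0.04,0.94,0],[0,0,0],1],[[-0.05,0.94,0],[0,0,0],1],[[-0.05,0.92,0],[0,0,0],1],[[0,0,-0.8],[0,0,0],1],[[0,0,-0.8],[0,0,0],1]]'
python3 -m pendant '[[[0,0,-0.8],[0,0,0],1],[[0,0,-0.8],[0,0,0],1],[[0,0,-0.8],[0,0,0],1],[[0,0,-0.8],[0,0,0],1],[[0,0,-0.5],[0,0,0],1],[[0,0,0],[0,0,0],1],[[0,0,0],[0,0,0],1],[[0,0,0],[0,0,0],1],[[0,0,0],[0,0,0],1],[[0,0,0],[0,0,0],1]]'
python3 - <<'E'
from h import *
im=bot.capture("scene");cv2.imwrite("pics/s1.png",cv2.resize(im[180:310,290:450],None,fx=4.5,fy=4.5,interpolation=2))
E
```

```text
time: 2.6
tool_pos: [470.5, 277.2, 195.8]
tcp_rot: [-3.14, -0.002, -0.126]
contact_force: [0.6, -0.9, -0.9]
grip_width: 91.7
finger_force: 0.0
time: 3.43
tool_pos: [471.0, 275.6, 86.0]
tcp_rot: [-3.141, -0.002, -0.129]
contact_force: [-0.1, 0.4, 0.8]
grip_width: 91.9
finger_force: 0.0
```

View pics/s1.png

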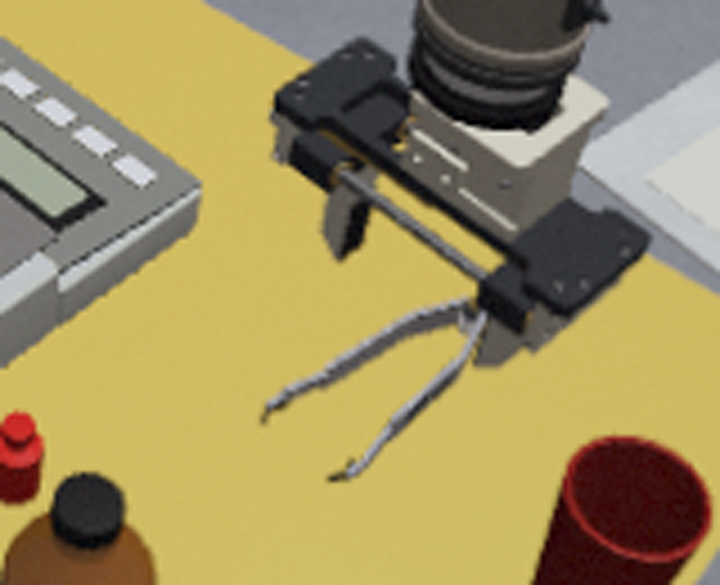

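The open fingers, tips at (345,255) and (490,365), straddle the tongs at the ribbed grips. Descending and squeezing lightly.

```bash
python3 -m pendant '[[[0,0,-0.7],[0,0,0],1],[[0,0,-0.7],[0,0,0],1],[[0,0,-0.7],[0,0,0],1],[[0,0,-0.12],[0,0,0],1],[[0,0,0],[0,0,0],0.3],[[0,0,0],[0,0,0],0.1],[[0,0,0],[0,0,0],-0.08],[[0,0,0],[0,0,0],-0.08],[[0,0,0],[0,0,0],-0.08],[[0,0,0],[0,0,0],-0.08]]'
```

```text
time: 4.32
tool_pos: [470.4, 275.3, 18.4]
tcp_rot: [-3.141, -0.0, -0.129]
contact_force: [0.2, 0.3, -1.0]
grip_width: 56.2
finger_force: 0.0
```

```bash
python3 -m pendant '[[[0,0,0],[0,0,0],-0.08],[[0,0,0],[0,0,0],-0.08],[[0,0,0],[0,0,0],-0.08],[[0,0,0],[0,0,0],-0.08],[[0,0,0],[0,0,0],-0.08],[[0,0,0],[0,0,0],-0.08],[[0,0,0],[0,0,0],-0.08],[[0,0,0],[0,0,0],-0.08],[[0,0,0],[0,0,0],-0.08],[[0,0,0],[0,0,0],-0.08]]'
```

```text
time: 5.15
tool_pos: [470.6, 275.4, 18.3]
tcp_rot: [-3.141, -0.001, -0.129]
contact_force: [1.1, 0.8, 2.5]
grip_width: 42.6
finger_force: 6.8
```

```bash
python3 -m pendant '[[[0,0,0.1],[0,0,0],-0.1],[[0,0,0.2],[0,0,0],-0.1],[[0,0,0.4],[0,0,0],-0.1],[[0,0,0.5],[0,0,0],-0.1],[[0,0,0.5],[0,0,0],-0.1],[[0,0,0.5],[0,0,0],-0.1],[[0,0,0.5],[0,0,0],-0.1],[[0,0,0.5],[0,0,0],-0.1],[[0,0,0.5],[0,0,0],-0.1],[[0,0,0.5],[0,0,0],-0.1]]'
python3 -m pendant '[[[0,0,0.5],[0,0,0],-0.1],[[0,0,0.5],[0,0,0],-0.1],[[0,0,0.4],[0,0,0],-0.1],[[0,0,0.2],[0,0,0],-0.1],[[0,0,0],[0,0,0],-0.1],[[0,0,0],[0,0,0],-0.1],[[0,0,0],[0,0,0],-0.1],[[0,0,0],[0,0,0],-0.1],[[0,0,0],[0,0,0],-0.1],[[0,0,0],[0,0,0],-0.1]]'
python3 - <<'E'
from h import *
a=bot.capture("scene")[130:300,290:450];b=bot.capture("top")[150:320,170:270]
f=lambda x:cv2.resize(x,None,fx=3,fy=3,interpolation=2)
cv2.imwrite("pics/s2.png",np.hstack([f(a),f(b)]))
E
```

```text
time: 5.98
tool_pos: [469.6, 274.9, 144.9]
tcp_rot: [3.141, 0.001, -0.129]
contact_force: [-0.0, -0.6, 0.0]
grip_width: 41.4
finger_force: 6.1
time: 6.82
tool_pos: [470.1, 275.2, 191.6]
tcp_rot: [3.141, 0.001, -0.129]
contact_force: [-0.1, 0.9, -0.7]
grip_width: 41.4
finger_force: 6.1
```

View pics/s2.png

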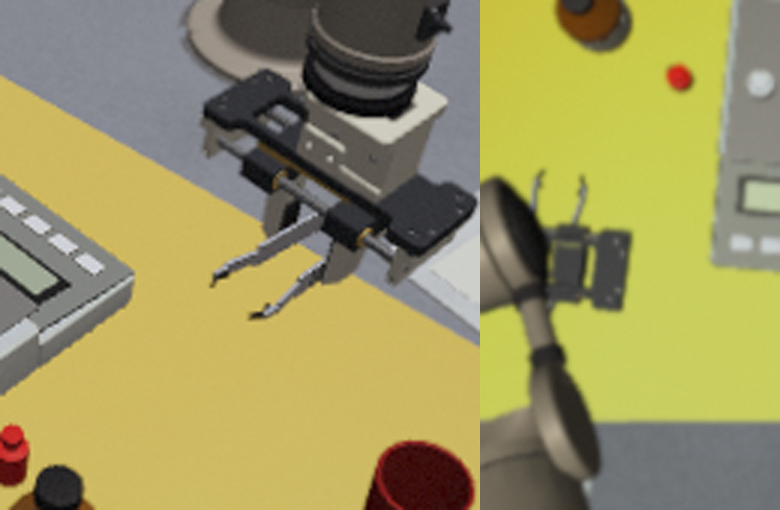

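```bash
cat >> h.py <<'E'
def tri(s,t):
    P=[];q=[]
    for n,uv in(("scene",s),("top",t)):
        K,d,T=cam(n);P.append(T[:3]);q.append(cv2.undistortPoints(np.float64([[uv]]),K,d)[0].T)
    X=cv2.triangulatePoints(P[0],P[1],q[0],q[1])[:,0];return (X[:3]/X[3]).round(1)
E
python3 - <<'E'
from h import *
print("R",tri((361,224.3),(190+14.3,209.7)),"L",tri((374,235),(190,207.3)))
for z in(174,184):print(z,atz("scene",(361,224.3),z),atz("scene",(374,235),z),atz("top",(204.3,209.7),z),atz("top",(190,207.3),z))
E
```

```text
R [545.  240.3 180.7] L [553.3 281.1 183.6]
174 [538.5 238.  174. ] [545.5 276.7 174. ] [545.6 241.2 174. ] [553.1 284.5 174. ]
184 [547.5 242.2 184. ] [554.5 280.3 184. ] [545.1 239.1 184. ] [552.6 282.1 184. ]
```

```bash
python3 -m pendant '[[[0.07,-0.3,0],[0,0,0],-0.1],[[0.15,-0.65,0],[0,0,0],-0.1],[[0.15,-0.7,0],[0,0,0],-0.1],[[0.15,-0.7,0],[0,0,0],-0.1],[[0.15,-0.7,0],[0,0,0],-0.1],[[0.15,-0.7,0],[0,0,0],-0.1],[[0.15,-0.7,0],[0,0,0],-0.1],[[0.15,-0.7,0],[0,0,0],-0.1],[[0.15,-0.65,0],[0,0,0],-0.1],[[0.07,-0.4,0],[0,0,0],-0.1]]'
python3 -m pendant '[[[0,0,-0.2],[0,0,0],-0.1],[[0,0,-0.4],[0,0,0],-0.1],[[0,0,-0.4],[0,0,0],-0.1],[[0,0,-0.4],[0,0,0],-0.1],[[0,0,-0.4],[0,0,0],-0.1],[[0,0,-0.2],[0,0,0],-0.1],[[0,0,0],[0,0,0],-0.1],[[0,0,0],[0,0,0],-0.1],[[0,0,0],[0,0,0],-0.1],[[0,0,0],[0,0,0],-0.1]]'
python3 - <<'E'
from h import *
a=bot.capture("scene");b=bot.capture("top")
cv2.imwrite("pics/s3f.png",a);cv2.imwrite("pics/t3f.png",b)
f=lambda x:cv2.resize(x,None,fx=5,fy=5,interpolation=2)
cv2.imwrite("pics/s3.png",np.hstack([f(a[195:295,240:330]),f(b[150:250,235:305])]))
E
```

```text
time: 7.75
tool_pos: [510.9, 86.9, 192.2]
tcp_rot: [3.141, -0.0, -0.131]
contact_force: [-0.1, -0.1, -0.8]
grip_width: 41.2
finger_force: 6.1
time: 8.58
tool_pos: [510.9, 89.4, 132.9]
tcp_rot: [-3.141, -0.001, -0.129]
contact_force: [0.2, 0.2, -0.0]
grip_width: 41.3
finger_force: 6.1
```

View pics/s3.png

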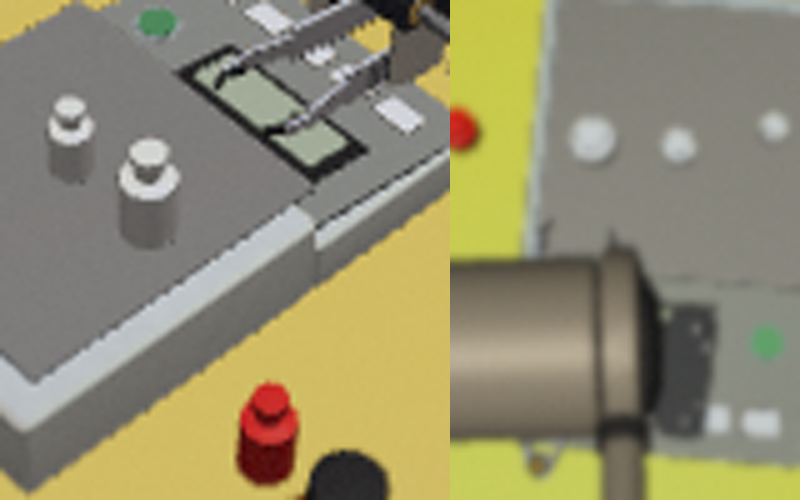

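Run:
```python
from h import *
f=lambda u,v:(240+(u+.5)/5-.5,195+(v+.5)/5-.5)
g=lambda u,v:(235+(u-449.5)/5-.5,150+(v+.5)/5-.5)
print("R",tri(f(218,82),g(613,230)),"L",tri(f(268,130),g(548,222)))
print("R",atz("scene",f(218,82),122),atz("top",g(613,230),122),"L",atz("scene",f(268,130),122),atz("top",g(548,222),122))
print("knob top",tri(f(151,150),g(593,138)),"waist",atz("scene",f(150,170),121.5),"base L/R",atz("scene",f(148,243),80))
```

```text
R [589.8  55.1 127.3] L [596.1  94.4 126.6]
R [585.2  52.4 122. ] [590.9  54.6 122. ] L [593.   91.2 122. ] [596.2  95.2 122. ]
knob top [647.5  66.2 132. ] waist [650.   67.8 121.5] base L/R [657.   73.5  80. ]
```

Jaw tips show at scene crop (218,82) and (268,130), level and straddling the line to the big weight. Moving forward round the waist.

```bash
python3 -m pendant '[[[0.15,-0.02,-0.03],[0,0,0],-0.1],[[0.3,-0.04,-0.03],[0,0,0],-0.1],[[0.3,-0.04,-0.03],[0,0,0],-0.1],[[0.3,-0.05,-0.03],[0,0,0],-0.1],[[0.3,-0.05,0],[0,0,0],-0.1],[[0.3,-0.04,0],[0,0,0],-0.1],[[0.3,-0.04,0],[0,0,0],-0.1],[[0.2,-0.03,0],[0,0,0],-0.1],[[0.07,0,0],[0,0,0],-0.1],[[0,0,0],[0,0,0],-0.1]]'
python3 - <<'E'
from h import *
print(bot.get_obs()["tool_pos"])
a=bot.capture("scene");b=bot.capture("top")
f=lambda x,k:cv2.resize(x,None,fx=k,fy=k,interpolation=2)
cv2.imwrite("pics/s4.png",np.hstack([f(a[205:255,240:300],8),f(b[155:205,245:285],8)]))
E
```

```text
time: 9.52
tool_pos: [577.7, 79.8, 128.2]
tcp_rot: [3.141, 0.0, -0.129]
contact_force: [-0.7, -1.1, -1.5]
grip_width: 41.6
finger_force: 6.1
[577.65542864  79.79439019 128.17131966]
```

View pics/s4.png

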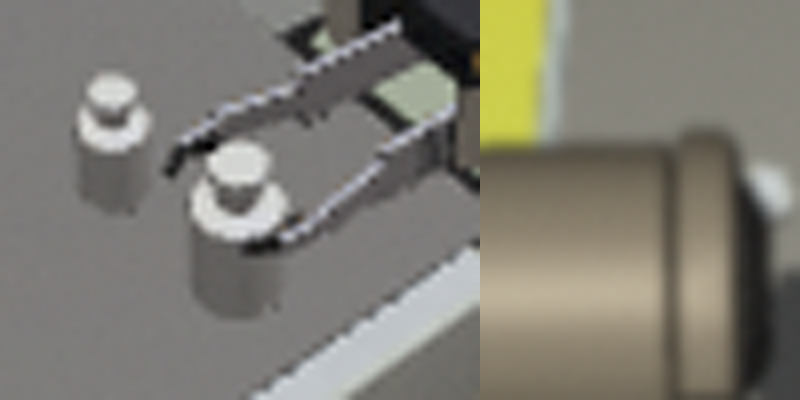

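The jaws flank the waist at the right level: left jaw crop (272,235), right jaw (192,153), waist (239,197). Closing in stages.

```bash
python3 -m pendant '[[[0,0,0],[0,0,0],-0.15],[[0,0,0],[0,0,0],-0.2],[[0,0,0],[0,0,0],-0.25],[[0,0,0],[0,0,0],-0.3],[[0,0,0],[0,0,0],-0.35],[[0,0,0],[0,0,0],-0.4],[[0,0,0],[0,0,0],-0.45],[[0,0,0],[0,0,0],-0.45],[[0,0,0],[0,0,0],-0.45],[[0,0,0],[0,0,0],-0.45]]'
```

```text
time: 10.45
tool_pos: [577.2, 80.1, 128.6]
tcp_rot: [-3.141, -0.0, -0.129]
contact_force: [0.3, 1.4, -0.6]
grip_width: 26.4
finger_force: 29.4
```

```bash
python3 -m pendant '[[[0,0,0],[0,0,0],-0.7],[[0,0,0],[0,0,0],-0.7],[[0,0,0],[0,0,0],-0.7],[[0,0,0.05],[0,0,0],-0.7],[[0,0,0.1],[0,0,0],-0.7],[[0,0,0.1],[0,0,0],-0.7],[[0,0,0.1],[0,0,0],-0.7],[[0,0,0.1],[0,0,0],-0.7],[[0,0,0.1],[0,0,0],-0.7],[[0,0,0],[0,0,0],-0.7]]'
python3 - <<'E'
from h import *
print(bot.get_obs()["moment"])
a=bot.capture("scene")
cv2.imwrite("pics/s5.png",cv2.resize(a[185:265,230:330],None,fx=7,fy=7,interpolation=2))
E
```

```text
time: 11.28
tool_pos: [577.4, 79.9, 145.8]
tcp_rot: [-3.142, -0.001, -0.129]
contact_force: [0.1, -0.4, -3.1]
grip_width: 27.0
finger_force: 29.6
[0.05274315 0.06499512 0.01628425]
```

View pics/s5.png

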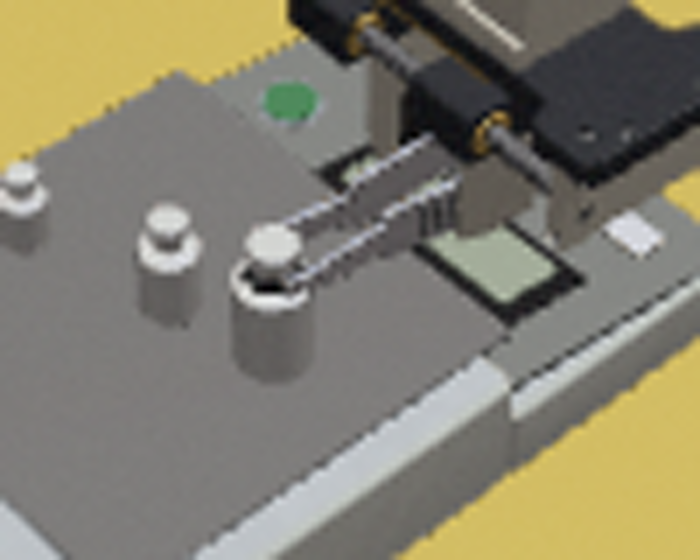

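The jaws are on the waist at crop (270,275). The weight hangs upright and clear of the pan, and the -3.1 N reading fits weight plus tongs. Raising further.

```bash
python3 -m pendant '[[[0,0,0.15],[0,0,0],-0.7],[[0,0,0.25],[0,0,0],-0.7],[[0,0,0.3],[0,0,0],-0.7],[[0,0,0.3],[0,0,0],-0.7],[[0,0,0.3],[0,0,0],-0.7],[[0,0,0.3],[0,0,0],-0.7],[[0,0,0.3],[0,0,0],-0.7],[[0,0,0.3],[0,0,0],-0.7],[[0,0,0.3],[0,0,0],-0.7],[[0,0,0.25],[0,0,0],-0.7]]'
python3 -m pendant '[[[0,0,0.15],[0,0,0],-0.7],[[0,0,0.1],[0,0,0],-0.7],[[0,0,0.05],[0,0,0],-0.7],[[0,0,0],[0,0,0],-0.7],[[0,0,0],[0,0,0],-0.7],[[0,0,0],[0,0,0],-0.7],[[0,0,0],[0,0,0],-0.7],[[0,0,0],[0,0,0],-0.7],[[0,0,0],[0,0,0],-0.7],[[0,0,0],[0,0,0],-0.7]]'
python3 - <<'E'
from h import *
a=bot.capture("scene")
cv2.imwrite("pics/s6.png",cv2.resize(a[155:265,220:340],None,fx=5,fy=5,interpolation=2))
E
```

```text
time: 12.17
tool_pos: [577.2, 80.0, 228.8]
tcp_rot: [3.142, -0.001, -0.129]
contact_force: [-0.7, -0.7, -3.0]
grip_width: 27.0
finger_force: 29.6
time: 13.0
tool_pos: [577.1, 80.0, 236.4]
tcp_rot: [3.141, 0.0, -0.129]
contact_force: [-0.6, -0.1, -3.5]
grip_width: 26.8
finger_force: 29.6
```

View pics/s6.png

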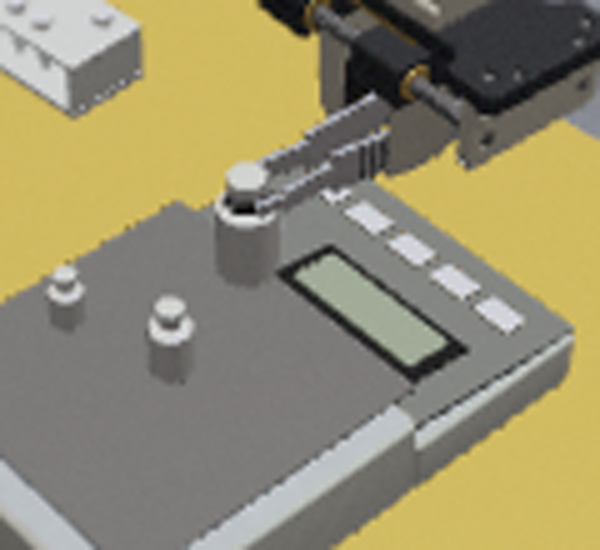

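The weight hangs upright in the jaws at crop (247,225), raised about 108 mm. The two smaller weights still stand at (67,297) and (170,340). Handing in.

```bash
python3 -c "
from plant import bot
print(bot.close_job())"
```

```text
the job is handed in; nothing more can be done
None
```

The job is handed in: the 200 g weight hangs upright in the tongs about 105 mm above the pan and the smaller weights stand in place in the last picture; no verdict was returned.

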